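# Load a display carrier through the sprung flap of a test station

### The arm

A 6-joint arm with a two-finger parallel gripper is mounted at the origin on the work surface. World frame = base frame: x ahead of the robot, y to its left, z up, the work surface at z = 0. Lengths are in m, angles in rad, forces in N, time in s.
With the tool pointing down it reaches from about 0.25 to 0.775 m from the base axis. Payload 4 kg.
Tool frame: the origin (TCP) lies at the very end of the fingers, on their centre line; the grasp point (between the pads) lies 19 mm behind it; z points along the fingers, y is the line along which they close (so a half turn about z gives the same grasp; the last joint's range is limited). The gripper opens to 94 mm and grips with 3 to 60 N. Pads are 16 mm wide; open, the fingers measure 119 mm over their backs; the gripper's body (75 mm by 177 mm) begins 78 mm behind the grasp point.
Start: joints at [1.224, 0.087, 1.371, -0, 1.684, -0.103], TCP at [0.133, 0.534, 0.206] pointing down, gripper open.
Joint ranges: [-3.1, 3.1], [-0.76, 2.03], [0.27, 2.55], [-1.08, 4.22], [0.17, 2.65], [-2.57, 2.57]. Speed limits (rad/s): [2.79, 2.79, 3.14, 3.14, 3.14, 3.14].

### API

Orientations are given as [roll, pitch, yaw] about the fixed x, y, z axes, in that order (R = Rz(yaw) Ry(pitch) Rx(roll)).
In Python, from bench import robot gives the robot as it stands. The module is installed in compiled form; this text tells all that it offers.
- The arm moves only by the tool move_arm, never from a script. Its argument "deltas" is one flat list of numbers, 7 for each row, row after row: the turn, a rotation vector about the tool's x, y, z in rad, then the shift along the tool's x, y, z in cm, then the closure, from -1 (fully open) to 1 (shut). A call has 1 to 8 rows; each row is the pose to reach, as a shift and turn from the pose commanded when the call began, along the tool's axes at that moment; what a row does not reach only later rows make up. A row lasts 1/10 s, in which the tool goes at most 50 mm and 8.59 degrees, less where a joint would pass 70% of its speed; a pose out of reach is approached as far as the arm can. A call with a gripper value outside its range is refused whole. The fingers move at their own pace and stop on an object; the grip force is fixed at half the most. Time passes only in rows, so rows that repeat a pose let the fingers close. It gives the time, the measured TCP pose, the force, the opening and the grip force at its end, in the units of the state.
- robot.get_obs(): the state, without advancing time (a new reading comes with each control period).
- robot.snapshot(name): name is "side" or "top" or "wrist"; returns a dict with "image" (400x640x3 uint8, red, green, blue), "depth" (400x640 float32, m along the optical axis (not along the pixel's ray), 0 where there is no reading), "fov_y" (degrees; the focal length in pixels is half the picture's height over the tangent of half this angle, whatever the lens; pixels are square), "cx", "cy" (the principal point, pixels), "D" ([k1, k2, p1, p2, k3] as OpenCV has them; the pictures are not rectified), "origin" and "orientation" of the camera in the world; the wrist camera has in their place "T_tool_cam" (4x4, takes a point from camera to tool coordinates, whose origin is the TCP and whose axes are the flange's). Camera axes: x right, y up, looking along -z (the intrinsics and any distortion apply to the point x, -y, -z); pixel columns grow to the right and rows downward; lengths in m; the calibration is good to about 2 mm. A picture is of the moment at which its call begins: read the wrist's pose just before it.
- robot.close_job(): hands the job in; it is judged then, once.
The state is a dict: "time": time; "joint_positions": joint angles; "qvel": joint speeds; "joint_torque": joint torques, N m; "tool_pos": TCP position; "ee_rot": TCP orientation; "wrist_force": force on the tool from outside, world axes, zero at the start; "wrist_torque": the same for the moment, N m; "width": finger opening in m; "finger_force": force on a finger pad.
Only numpy, scipy, OpenCV 4.12 (cv2) and the standard library are available. Lean on these libraries where they do the work, as an engineer would, in place of code of your own. Each camera call takes 0.05 s, during which the arm holds its last target. There are 200 camera calls.

### The job

Lay the display carrier flat on the open ledge of the test station, then push it along through the sprung flap and down the tunnel until it is fully home, pressing lightly into the rubber buffer at the far end and holding it there for a moment without ramming it. Then lift clear so that the flap swings fully shut behind the carrier. Do not force the station or disturb the circuit board, the dispenser bottle or the screwdriver.

Things in the scene. Friction and masses are not known exactly. Their poses are not given: they have to be found in the camera images.
- carrier: Loose black carrier, 80 mm long (its x), 60 mm wide (its y), 24 mm high, rounded upright corners, white frame and dark screen on top, 0.15 to 0.3 kg. Origin: centre of its underside, z up. Lies flat on the bench at the start. Either short end may lead.
- station: Fixed grey and aluminium test station. Origin: at bench height (z=0) below the shut flap, on the lane's centre line; x points along the lane into the tunnel, y left, z up. Floor plate 8 mm thick, x=-125 to 265 mm, y=-41 to 49 mm. Open ledge at x<0, tunnel at x>0. Its place and yaw vary.
- station_ledge (a point): Point on the ledge's floor (8 mm above the bench), 65 mm before the flap: a good place for the carrier's centre. Axes as the station. Two low side rails (tops 14 mm above the bench) narrow from 77 mm apart at the ledge's start to 68 mm at the flap.
- station_slot (a point): Centre of the tunnel's slot at its flap end, on the cover's top, 44 mm above the bench. Slot 48 mm wide, along the whole tunnel and open at the flap end; cover 4 mm thick, 28 mm clear under it. The carrier is too wide for the slot; closed fingers pointing down fit, can push its rear end all the way and then lift straight out. Pulling back out through the flap jams.
- station_tunnel (a point): Point on the tunnel floor (8 mm above the bench), centre line, 180 mm past the flap. Inner walls at the station's y=-32 and +40 mm. The front face of the rubber buffer (56 mm wide, 22 mm high) stands 0 to 45 mm beyond this point, elsewhere each time and not measured: find it by feel. Against it, the carrier's rear is past the flap's swing.
- flap (a joint): Angle of the upright steel flap across the tunnel mouth, 67 mm wide, 10 to 34 mm above the bench, upright hinge at the station's x=0, y=37.5 mm. 0 shut; opens only inwards, to 1.5 rad; a spring (0.05 N m per rad, 0.04 N m at shut) shuts it. The carrier needs a few newtons to push it open. It shuts only if the carrier's rear and the fingers are out of its 68 mm swing.
- buffer (a joint): How far the rubber buffer is pressed in, along the station's x, in m: 0 free, 0.006 bottomed. Spring 3 N per mm. Lightly means 1.5 to 4 mm (5 to 12 N), kept for at least 0.2 s; over 5 mm (15 N) it is rammed. On release it eases the carrier back by about as much as it was pressed.
- board: Bystander: loose green circuit board on the bench, 75 x 100 x 20 mm; origin at the centre of its underside.
- dispenser: Bystander: white dispenser bottle, 56 mm diameter, 85 mm high; origin at the centre of its underside.
- driver: Bystander: grey screwdriver lying along its x, 160 mm long, 16 mm high; origin under it on the bench.
There are look-alikes about, which are no part of the job. Of the things that look like the carrier, the smaller one is meant.

How it is judged:
On the way, in this order (a step that is already met when the one before it is completed fails the run):
1. the carrier lies flat on the open ledge, before the flap, which is shut (x of carrier in the frame of station between -0.135 and -0.03 m and y of carrier in the frame of station between -0.02 and 0.02 m and z of carrier in the frame of station below 0.012 m and angle between carrier's own z axis and vertical below 0.1 rad and value of joint flap below 0.1 rad), for 0.2 s.
2. the carrier is in the flap's way and holds it open (value of joint flap above 0.7 rad and x of carrier in the frame of station between -0.03 and 0.1 m and z of carrier in the frame of station below 0.014 m), for 0.1 s.
3. the carrier is pressed into the buffer, at least 1.2 mm, for 0.2 s (value of joint buffer above 0.0012 m and x of carrier in the frame of station above 0.134 m), for 0.2 s.
At the end, for the whole second after the job is handed in: The carrier lies flat on the tunnel floor, at rest, its centre more than 130 mm past the flap (at the buffer), and the flap is shut to within 0.06 rad; nothing is touched (x of carrier in the frame of station above 0.13 m and z of carrier in the frame of station below 0.012 m and angle between carrier's own z axis and vertical below 0.1 rad and value of joint flap below 0.06 rad and linear speed of carrier below 0.01 m/s).
It fails at once if the buffer is rammed: pressed in more than 5 mm (value of joint buffer above 0.005 m).
It fails at once if the fingers force the station with more than 25 N (contact force between the fingers and station above 25 N).
It fails at once if the circuit board, the dispenser or the screwdriver is moved more than 15 mm (distance of any of board, dispenser, driver from where it was at the start of the episode above 0.015 m).
It also fails if it takes over 64 s, if anything falls off the work surface, if the arm or the gripper's body presses on something with over 40 N, if the wrist force passes 120 N, or if a joint passes its speed limit or range.

## Working session

There is one attempt and no reset: what is moved stays moved. The work goes in short steps, Python scripts to look and compute and a tool call to move; the robot and the scene stay as the last step left them, time stands still between calls to the robot, and variables do not carry over. Pictures are saved under pics/ and viewed, at most 10 in all, crops included, and the job is handed in when it is done.

Besides the shell and the picture viewer there is one more tool, called after "Emit:" in YAML: its name, and indented under it one key for each argument. move_arm: Moves the arm, as the interface text tells. Its arguments: {"type":"object","properties":{"deltas":{"type":"array","items":{"type":"number"}}},"required":["deltas"]}

```bash
mkdir -p pics; cat > h.py <<'E'
import numpy as np, cv2, pickle
from scipy.spatial.transform import Rotation as R
from bench import robot
def snap(n,tag):
    o=robot.get_obs(); s=robot.snapshot(n); s['obs']=o
    pickle.dump(s,open(f'pics/{tag}.pkl','wb')); cv2.imwrite(f'pics/{tag}.png',s['image'][:,:,::-1]); return s
def load(tag): return pickle.load(open(f'pics/{tag}.pkl','rb'))
def campose(s):
    T=np.eye(4)
    if 'T_tool_cam' in s:
        o=s['obs']; A=np.eye(4); A[:3,:3]=R.from_euler('xyz',o['ee_rot']).as_matrix(); A[:3,3]=o['tool_pos']
        return A@np.array(s['T_tool_cam'])
    q=np.array(s['orientation'],float)
    T[:3,:3]=q if q.shape==(3,3) else (R.from_euler('xyz',q).as_matrix() if q.size==3 else R.from_quat(q).as_matrix())
    T[:3,3]=s['origin']; return T
def px(s,u,v,z=None):
    f=200/np.tan(np.radians(s['fov_y'])/2); K=np.array([[f,0,s['cx']],[0,f,s['cy']],[0,0,1]])
    x,y=cv2.undistortPoints(np.array([[[u,v]]],float),K,np.array(s['D'],float))[0,0]
    T=campose(s); d=np.array([x,-y,-1.])
    if z is None: t=s['depth'][int(round(v)),int(round(u))]
    else: t=(z-T[2,3])/(T[:3,:3]@d)[2]
    return T[:3,3]+T[:3,:3]@(d*t)
E
python3 - <<'E'
from h import *
s=snap('top','t0'); w=snap('side','s0')
print({k:v for k,v in s.items() if k not in('image','depth')})
print(w['origin'],w['orientation'])
E
```

```text
{'fov_y': 48.8317945782817, 'cx': 315.2142344716998, 'cy': 198.5421092720543, 'D': array([0.02343985, 0.        , 0.        , 0.        , 0.        ]), 'origin': array([ 0.50153838, -0.06332301,  1.17970341]), 'orientation': array([ 0.10354184,  0.02077425, -1.58936906]), 'obs': {'time': 0.0, 'joint_positions': array([ 1.22389500e+00,  8.79892307e-02,  1.37221599e+00,  3.99732133e-06,
        1.68362121e+00, -1.03093257e-01]), 'qvel': array([-0.00104703,  0.00207813,  0.00013636,  0.00014589,  0.00075036,
        0.00136942]), 'joint_torque': array([-6.24705699e-04, -3.40178311e+01, -3.02429187e+01,  7.17062526e-02,
        3.26794235e-02, -1.69090763e-04]), 'tool_pos': array([0.13258371, 0.53322058, 0.2043049 ]), 'ee_rot': array([-3.13937115e+00, -2.33830954e-04,  2.89778477e+00]), 'wrist_force': array([ 0.17479469, -0.05535196,  1.0786464 ]), 'wrist_torque': array([-0.03633789,  0.00639594, -0.00427934]), 'finger_force': 0.0, 'width': 0.09400262606130176}}
[0.47503219 0.81812623 0.79239288] [ 0.88350484  0.00668474 -2.98691916]
```

View pics/t0.png

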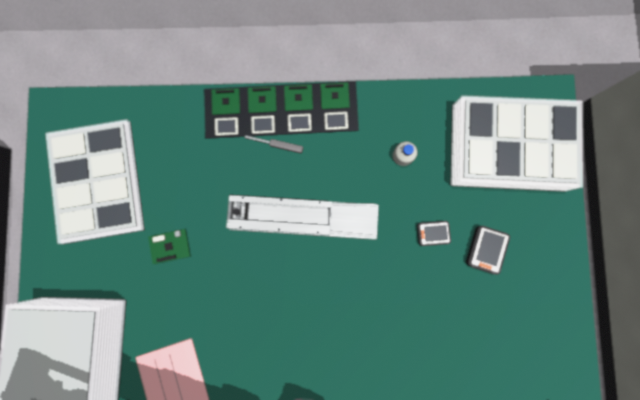

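```bash
python3 - <<'E'
from h import *
s=load('t0'); c=s['image'][180:280,215:515,::-1]
c=cv2.resize(c[:,:],None,fx=2.66,fy=2.66,interpolation=cv2.INTER_CUBIC)
w=load('s0')['image'][:,:,::-1]
cv2.imwrite('pics/c0.png',c)
for u,v,z in [(330,204,.044),(330,236,.044),(378,206,.014),(378,238,.014),(229,197,.044),(227,229,.044),(434,233,.024),(489,250,.024),(404,152,.08),(287,146,.01),(169,246,.02)]:
    print(u,v,px(s,u,v,z).round(4),px(s,u,v).round(4))
E
```

```text
330 204 [ 0.605  -0.0799  0.044 ] [ 0.6052 -0.0799  0.0416]
330 236 [ 0.5225 -0.0781  0.044 ] [ 0.5233 -0.0786  0.0023]
378 206 [ 0.5998 -0.2072  0.014 ] [ 0.6009 -0.2087  0.0013]
378 238 [ 0.5155 -0.2043  0.014 ] [ 0.5157 -0.2064 -0.003 ]
229 197 [0.6287 0.1823 0.044 ] [0.6334 0.1914 0.002 ]
227 229 [0.5457 0.1873 0.044 ] [0.5474 0.1969 0.0007]
434 233 [ 0.5257 -0.3484  0.024 ] [ 0.5257 -0.3485  0.0237]
489 250 [ 0.4796 -0.4866  0.024 ] [ 0.4798 -0.4835  0.0325]
404 152 [ 0.7297 -0.2689  0.08  ] [ 0.7303 -0.2694  0.0773]
287 146 [0.768  0.0324 0.01  ] [0.7658 0.0316 0.0199]
169 246 [0.5051 0.3452 0.02  ] [0.5051 0.347  0.0147]
```

View pics/c0.png

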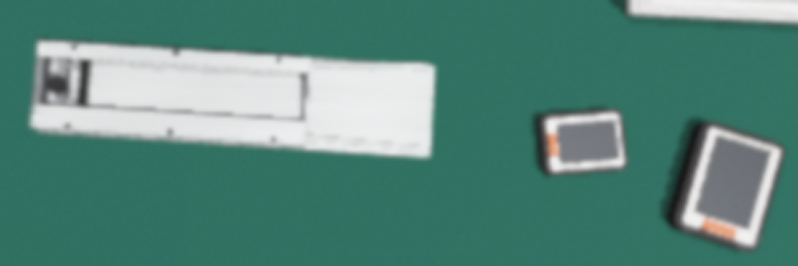

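View pics/s0.png

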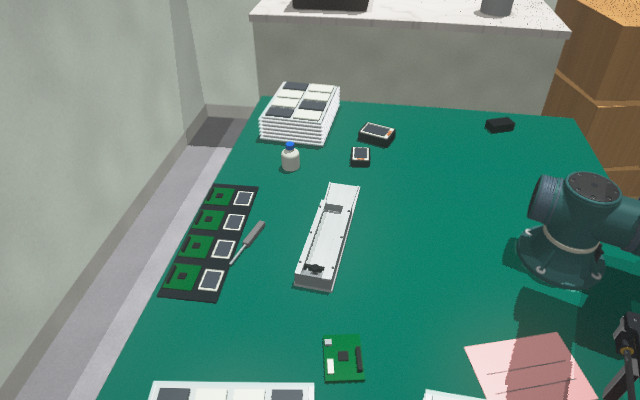

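```bash
cat >> h.py <<'E'
def go(p,yaw,o=None):
    "tool-axes delta to world point p, tool down with yaw"
    o=o or robot.get_obs(); A=R.from_euler('xyz',o['ee_rot']); B=R.from_euler('xyz',[np.pi,0,yaw])
    print('turn',(A.inv()*B).as_rotvec().round(4),'cm',(A.inv().apply(np.array(p)-o['tool_pos'])*100).round(2))
E
python3 - <<'E'
from h import *
s=load('t0')
for u,v in [(20,320),(100,310),(60,330),(60,395),(90,395),(180,380),(515,130),(280,395)]: print(u,v,px(s,u,v).round(3))
def c(x,y): return px(s,215+x/2.66,180+y/2.66,.024)
P=np.array([c(543,117),c(618,111),c(625,165),c(550,172)]); print(P.round(4),P.mean(0))
go([.526,-.348,.24],1.64)
E
```

```text
20 320 [0.342 0.643 0.141]
100 310 [0.36  0.463 0.135]
60 330 [0.318 0.549 0.143]
60 395 [0.175 0.542 0.142]
90 395 [0.17  0.479 0.133]
180 380 [0.163 0.315 0.007]
515 130 [ 0.775 -0.542  0.095]
280 395 [0.12  0.059 0.   ]
[[ 0.5498 -0.3111  0.024 ]
 [ 0.5543 -0.3842  0.024 ]
 [ 0.5017 -0.3882  0.024 ]
 [ 0.4962 -0.3155  0.024 ]] [ 0.52550091 -0.34976123  0.024     ]
turn [-1.8000e-03  1.1000e-03  1.2578e+00] cm [-59.45 -76.03  -3.42]
```

Emit:
move_arm:
  deltas: [0,0,1.2578,-59.5,-76,-3.5,-1,0,0,1.2578,-59.5,-76,-3.5,-1,0,0,1.2578,-59.5,-76,-3.5,-1,0,0,1.2578,-59.5,-76,-3.5,-1,0,0,1.2578,-59.5,-76,-3.5,-1,0,0,1.2578,-59.5,-76,-3.5,-1,0,0,1.2578,-59.5,-76,-3.5,-1,0,0,1.2578,-59.5,-76,-3.5,-1]

```text
time: 0.9
tool_pos: [0.2959, 0.167, 0.2198]
ee_rot: [3.141, -0.0, 1.692]
wrist_force: [1.0, 0.4, -0.4]
width: 0.0941
finger_force: 0.0
```

```bash
python3 - <<'E'
from h import *
o=robot.get_obs(); print(o['tool_pos'],o['ee_rot'])
go([.56,-.10,.24],1.4835)
E
```

```text
[0.29591356 0.1669971  0.21978016] [ 3.14105918e+00 -1.45117082e-04  1.69249182e+00]
turn [ 5.00e-04 -2.00e-04  2.09e-01] cm [-29.71  22.97  -2.01]
```

Emit:
move_arm:
  deltas: [0,0,0.209,-29.7,23,-4,-1,0,0,0.209,-29.7,23,-4,-1,0,0,0.209,-29.7,23,-4,-1,0,0,0.209,-29.7,23,-4,-1,0,0,0.209,-29.7,23,-4,-1,0,0,0.209,-29.7,23,-4,-1,0,0,0.209,-29.7,23,-4,-1,0,0,0.209,-29.7,23,-4,-1]

```text
time: 1.7
tool_pos: [0.5633, -0.0996, 0.2586]
ee_rot: [-3.14, 0.0, 1.486]
wrist_force: [0.6, -0.3, 0.1]
width: 0.0938
finger_force: 0.0
```

Emit:
move_arm:
  deltas: [0,0,0,0,0,0,-1,0,0,0,0,0,0,-1]

```text
time: 1.9
tool_pos: [0.5614, -0.0967, 0.2588]
ee_rot: [-3.139, -0.001, 1.488]
wrist_force: [0.2, 0.3, -1.1]
width: 0.094
finger_force: 0.0
```

```bash
python3 - <<'E'
from h import *
s=snap('wrist','w1'); print(s['obs']['tool_pos'],s['obs']['ee_rot'],s['T_tool_cam'],s['fov_y'])
E
```

```text
[ 0.56138827 -0.09673182  0.25882368] [-3.13912403e+00 -9.79851873e-04  1.48809068e+00] [[-3.17104736e-04  9.73369927e-01  2.29239799e-01  6.67664205e-02]
 [ 9.99999485e-01  8.77137646e-05  1.01084817e-03  6.14620243e-04]
 [ 9.63821725e-04  2.29240002e-01 -9.73369453e-01 -1.79256853e-01]
 [ 0.00000000e+00  0.00000000e+00  0.00000000e+00  1.00000000e+00]] 68.49276151986832
```

View pics/w1.png

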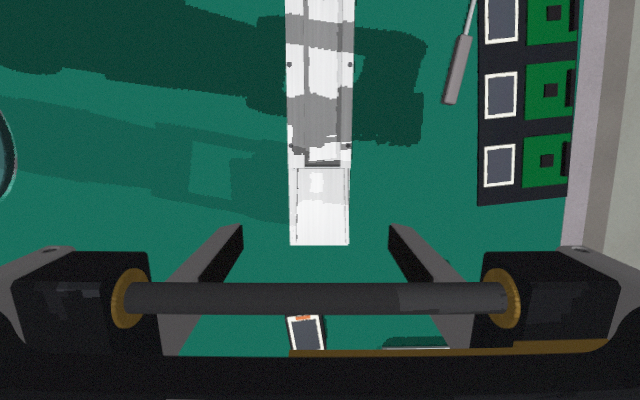

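```bash
python3 - <<'E'
from h import *
s=load('w1'); im=s['image'][:,:,::-1]
a=cv2.resize(im[120:250,270:370],None,fx=4.5,fy=4.5,interpolation=cv2.INTER_CUBIC)
b=cv2.resize(im[0:130,270:340],None,fx=4.5,fy=4.5,interpolation=cv2.INTER_CUBIC)
cv2.imwrite('pics/c1.png',np.hstack([a,b]))
E
```

```text
(no output)
```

View pics/c1.png

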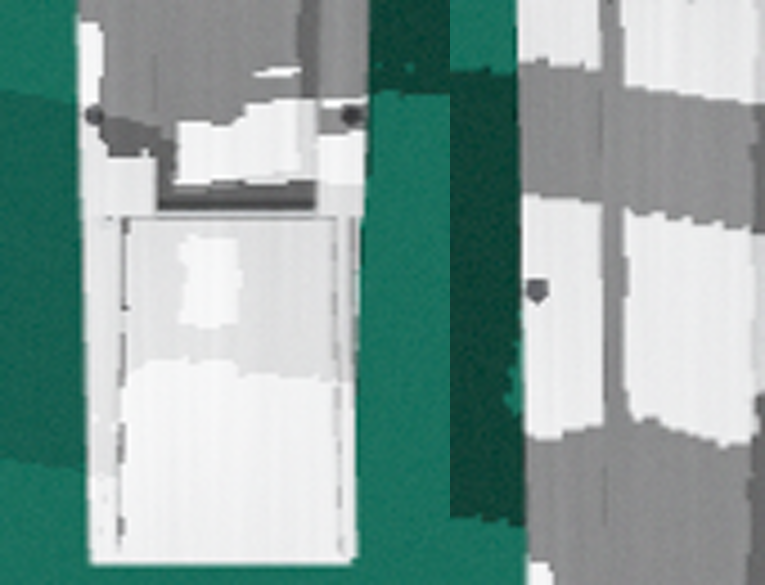

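```bash
python3 - <<'E'
from h import *
s=load('w1'); q=lambda x,y,z:px(s,270+x/4.5,120+y/4.5,z)
L,Rr=q(157,206,.044),q(316,206,.044); a,b=q(90,563,.008),q(355,563,.008)
L2=px(s,270+(602-450)/4.5,110,.044); L3=px(s,270+(602-450)/4.5,20,.044)
print('slot',L,Rr,np.linalg.norm(L-Rr)); print('start',a,b,np.linalg.norm(a-b)); print(L2,L3)
d=L3-L; print('th slot',np.arctan2(d[1],d[0])); d=L3-L2; print(np.arctan2(d[1],d[0]))
d=b-a; print('th start',np.arctan2(d[1],d[0])+np.pi/2)
# cover outer edges at rivets
for z,P in ((.044,((80,120),(365,120))),(.044,((80,200),(363,200)))):
    A,B=[q(x,y,z) for x,y in P]; print(A,B,np.linalg.norm(A-B))
e=q(110,217,.044); print('coverend',e)
C=(L+Rr)/2; S=a+(b-a)*49/90
d=C-S; print('C',C,'S',S,'th',np.arctan2(d[1],d[0]),np.linalg.norm(d[:2]))
# carrier: white screen
for u,v in ((288,316),(318,316),(325,349),(294,349)): print(px(s,u,v,.024))
E
```

```text
slot [ 0.54913003 -0.07366012  0.044     ] [ 0.59636782 -0.07756341  0.044     ] 0.04739878367553381
start [ 0.51297938 -0.19896079  0.008     ] [ 0.60459911 -0.20647133  0.008     ] 0.09192705432730953
[ 0.55421098 -0.00185888  0.044     ] [0.56380672 0.10364584 0.044     ]
th slot 1.4882085393989268
1.4800951063257786
th start 1.489004106435182
[ 0.5288493 -0.0465772  0.044    ] [ 0.61235311 -0.0534975   0.044     ] 0.0837900847830513
[ 0.52642072 -0.06997371  0.044     ] [ 0.61043659 -0.07692416  0.044     ] 0.08430287511271556
coverend [ 0.53483471 -0.07576932  0.044     ]
C [ 0.57274893 -0.07561177  0.044     ] S [ 0.56286123 -0.20304986  0.008     ] th 1.4933632608460143 0.1278211020175056
[ 0.49920543 -0.31329766  0.024     ]
[ 0.5471951  -0.31711809  0.024     ]
[ 0.55371988 -0.38050535  0.024     ]
[ 0.50246407 -0.37642878  0.024     ]
```

```bash
python3 - <<'E'
from h import *
go([.526,-.349,.08],1.645)
E
```

```text
turn [-0.0015 -0.0009 -0.1559] cm [-25.5   -1.41  17.92]
```

Emit:
move_arm:
  deltas: [0,0,-0.156,-25.5,-1.4,17.9,-1,0,0,-0.156,-25.5,-1.4,17.9,-1,0,0,-0.156,-25.5,-1.4,17.9,-1,0,0,-0.156,-25.5,-1.4,17.9,-1,0,0,-0.156,-25.5,-1.4,17.9,-1,0,0,-0.156,-25.5,-1.4,17.9,-1,0,0,-0.156,-25.5,-1.4,17.9,-1,0,0,-0.156,-25.5,-1.4,17.9,-1]

```text
time: 2.75
tool_pos: [0.5255, -0.3489, 0.0794]
ee_rot: [-3.139, -0.003, 1.644]
wrist_force: [0.1, 0.2, -0.5]
width: 0.0941
finger_force: 0.0
```

```bash
python3 - <<'E'
from h import *
s=snap('top','t2'); o=s['obs'];print(o['tool_pos'],o['ee_rot'])
s=snap('wrist','w2')
go([.526,-.349,.008],1.645)
E
```

```text
[ 0.52549851 -0.34888217  0.07943691] [-3.13930528e+00 -2.89831711e-03  1.64353534e+00]
turn [0.0018 0.0003 0.0012] cm [-0.07 -0.19  7.46]
```

View pics/w2.png

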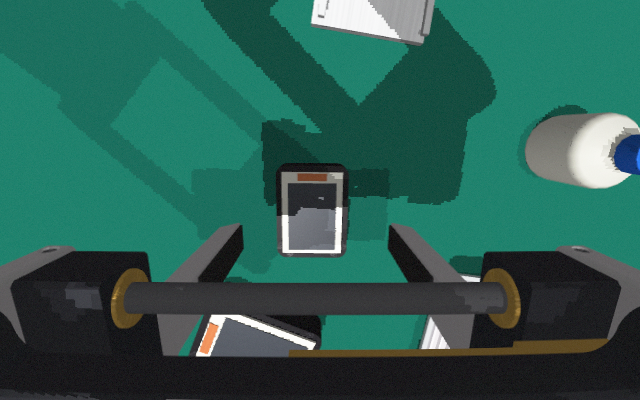

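```bash
python3 - <<'E'
from h import *
s=load('w2')
P=np.array([px(s,u,v,.024) for u,v in ((278,168),(346,168),(347,254),(278,254))]);print(P.round(4),P.mean(0), px(s,312,235).round(4))
E
```

```text
[[ 0.4946 -0.3126  0.024 ]
 [ 0.5493 -0.3086  0.024 ]
 [ 0.5575 -0.3827  0.024 ]
 [ 0.4979 -0.3871  0.024 ]] [ 0.52480465 -0.34775131  0.024     ] [ 0.526  -0.3672  0.0251]
```

Emit:
move_arm:
  deltas: [0,0,0,0,0,4,-1,0,0,0,0,0,7,-1,0,0,0,0,0,7.1,-1,0,0,0,0,0,7.1,-0.2,0,0,0,0,0,7.1,1,0,0,0,0,0,7.1,1,0,0,0,0,0,7.1,1,0,0,0,0,0,7.1,1]

```text
time: 3.65
tool_pos: [0.5264, -0.3504, 0.0115]
ee_rot: [-3.141, 0.002, 1.645]
wrist_force: [-2.8, 0.1, 5.0]
width: 0.0596
finger_force: 30.0
```

Emit:
move_arm:
  deltas: [0,0,0,0,0,0,1,0,0,0,0,0,0,1,0,0,0,0,0,0,1]

```text
time: 3.95
tool_pos: [0.5264, -0.3504, 0.0115]
ee_rot: [-3.141, 0.001, 1.644]
wrist_force: [-4.1, 0.0, 6.3]
width: 0.0598
finger_force: 30.0
```

Emit:
move_arm:
  deltas: [0,0,0,0,0,-3,1,0,0,0,0,0,-6,1,0,0,0,0,0,-6,1,0,0,0,0,0,-6,1]

```text
time: 4.35
tool_pos: [0.527, -0.3496, 0.0695]
ee_rot: [3.141, -0.0, 1.645]
wrist_force: [-0.5, 0.2, -2.7]
width: 0.0599
finger_force: 30.0
```

```bash
python3 - <<'E'
from h import *
s=snap('wrist','w3'); o=s['obs'];print(o['tool_pos'],o['ee_rot'],o['wrist_force'])
th=1.488
go([.573-.075*np.cos(th),-.077-.075*np.sin(th),.075],th)
E
```

```text
[ 0.52703915 -0.34959076  0.06946275] [ 3.14086023e+00 -3.92861073e-05  1.64474402e+00] [-0.51102057  0.23745079 -2.71511519]
turn [-0.0019 -0.002   0.1567] cm [19.37  5.51 -0.68]
```

View pics/w3.png

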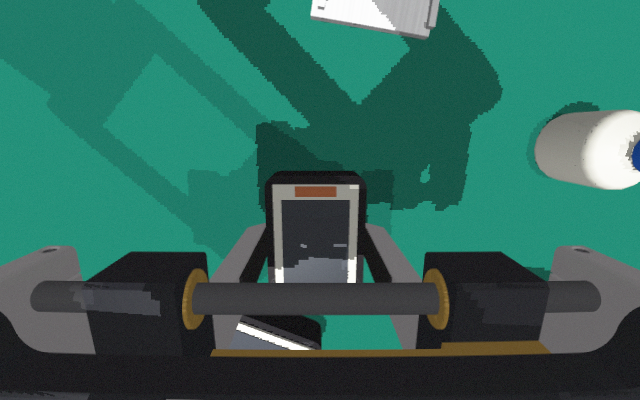

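Emit:
move_arm:
  deltas: [0,0,0.157,19.4,5.5,-0.7,1,0,0,0.157,19.4,5.5,-0.7,1,0,0,0.157,19.4,5.5,-0.7,1,0,0,0.157,19.4,5.5,-0.7,1,0,0,0.157,19.4,5.5,-0.7,1,0,0,0.157,19.4,5.5,-0.7,1,0,0,0.157,19.4,5.5,-0.7,1]

```text
time: 5.1
tool_pos: [0.5663, -0.1526, 0.0751]
ee_rot: [-3.139, -0.0, 1.487]
wrist_force: [-0.1, -0.6, -2.7]
width: 0.0596
finger_force: 30.0
```

```bash
python3 - <<'E'
from h import *
s=load('w3'); print(px(s,320,215),px(s,300,270))
s=snap('wrist','w4'); o=s['obs'];print(o['tool_pos'],o['ee_rot'],o['wrist_force'])
th=1.488
go([.573-.075*np.cos(th),-.077-.075*np.sin(th),.026],th)
im=cv2.resize(s['image'][60:300,220:420,::-1],None,fx=2.5,fy=2.5,interpolation=cv2.INTER_CUBIC); cv2.imwrite('pics/c4.png',im)
E
```

```text
[ 0.52902344 -0.33089456  0.08157455] [ 0.51940497 -0.36706253  0.08179232]
[ 0.56633859 -0.15255546  0.07511767] [-3.13861982e+00 -2.31191647e-04  1.48735241e+00] [-0.09126058 -0.56395134 -2.65987642]
turn [-0.0023 -0.0002 -0.0017] cm [0.14 0.03 4.95]
```

View pics/c4.png

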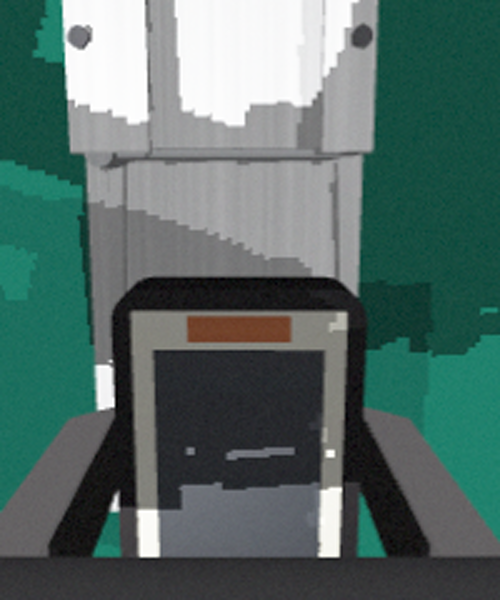

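```bash
python3 - <<'E'
from h import *
s=load('w4'); th=1.488; D=np.array([[np.cos(th),np.sin(th)],[-np.sin(th),np.cos(th)]])
def q(n,x,y,z): print(n,(D@(px(s,220+x/2.5,60+y/2.5,z)[:2]-[.573,-.077])*1000).round(1))
for a in [('slotL',150,152,.044),('slotR',322,152,.044),('coverL',70,152,.044),('coverR',374,152,.044),('railL',125,200,.014),('railR',335,200,.014),('railL',127,250,.014),('railR',338,250,.014),('floorL',88,250,.008),('floorR',360,250,.008),('carL',114,320,.087),('carR',363,320,.087),('carL',118,420,.087),('carR',361,420,.087),('carFront',240,280,.087)]: q(*a)
o=s['obs'];print('tcp',D@(o['tool_pos'][:2]-[.573,-.077]))
E
```

```text
slotL [-1.8 24.4]
slotR [ -1.9 -23.3]
coverL [-1.7 46.7]
coverR [ -1.9 -37.7]
railL [-15.7  36.5]
railR [-15.8 -31. ]
railL [-31.8  36.4]
railR [-31.8 -32.4]
floorL [-32.3  50.4]
floorR [-32.4 -40.6]
carL [-41.1  28.7]
carR [-41.1 -29.1]
carL [-65.5  28.7]
carR [-65.4 -29.6]
carFront [-31.8  -0.6]
tcp [-0.07584754  0.00039002]
```

Emit:
move_arm:
  deltas: [0,0,0,0,-0.1,4,1,0,0,0,0,-0.1,5.1,1,0,0,0,0,-0.1,5.3,1,0,0,0,0,-0.1,5.3,1]

```text
time: 5.55
tool_pos: [0.5661, -0.1528, 0.0238]
ee_rot: [-3.141, -0.0, 1.486]
wrist_force: [0.2, 0.0, -3.4]
width: 0.0595
finger_force: 30.0
```

Emit:
move_arm:
  deltas: [0,0,0,0,0,0.15,1,0,0,0,0,0,0.25,1,0,0,0,0,0,0.25,1]

```text
time: 5.85
tool_pos: [0.5669, -0.1522, 0.0224]
ee_rot: [3.14, 0.0, 1.488]
wrist_force: [0.6, -0.2, -4.0]
width: 0.0599
finger_force: 30.0
```

Emit:
move_arm:
  deltas: [0,0,0,0,0,0.1,1,0,0,0,0,0,0.2,1,0,0,0,0,0,0.2,1]

```text
time: 6.15
tool_pos: [0.5665, -0.152, 0.0195]
ee_rot: [3.141, 0.0, 1.488]
wrist_force: [0.7, -0.7, -3.4]
width: 0.0593
finger_force: 30.0
```

Emit:
move_arm:
  deltas: [0,0,0,0,0,0.1,1,0,0,0,0,0,0.1,1]

```text
time: 6.35
tool_pos: [0.5665, -0.152, 0.0195]
ee_rot: [3.141, 0.0, 1.488]
wrist_force: [-2.1, 1.3, 2.6]
width: 0.0599
finger_force: 30.0
```

Emit:
move_arm:
  deltas: [0,0,0,0,0,0,-1,0,0,0,0,0,0,-1,0,0,0,0,0,0,-1,0,0,0,0,0,0,-1,0,0,0,0,0,-4,-1,0,0,0,0,0,-6,-1,0,0,0,0,0,-6,-1]

```text
time: 7.05
tool_pos: [0.569, -0.153, 0.0826]
ee_rot: [3.134, 0.002, 1.488]
wrist_force: [-0.2, -0.3, -0.1]
width: 0.094
finger_force: 0.0
```

```bash
python3 - <<'E'
from h import *
s=snap('wrist','w5'); o=s['obs'];print(o['tool_pos'],o['ee_rot'],o['wrist_force'],o['width'])
th=1.488
for x,z in ((-.15,.08),(-.15,.018)): go([.573+x*np.cos(th)-.001,-.077+x*np.sin(th),z],th)
E
```

```text
[ 0.56902618 -0.15302501  0.08255065] [3.13363162e+00 2.13272994e-03 1.48776908e+00] [-0.21636735 -0.30748802 -0.13034209] 0.09401173507650684
turn [ 0.0039  0.001  -0.0002] cm [-7.44 -0.18  0.01]
turn [ 0.0039  0.001  -0.0002] cm [-7.43 -0.21  6.21]
```

View pics/w5.png

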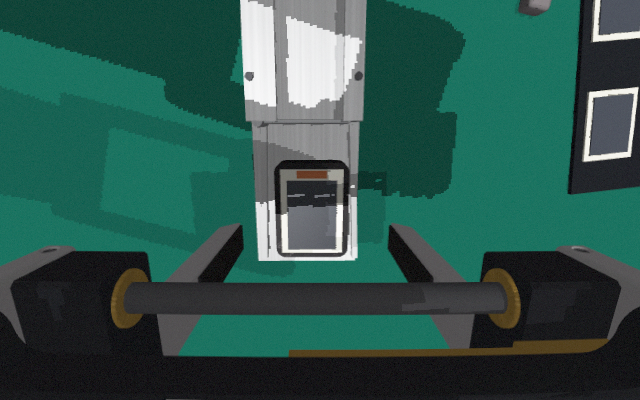

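Emit:
move_arm:
  deltas: [0.004,0.001,0,-4,-0.2,0,0,0.004,0.001,0,-7.4,-0.2,0,1,0.004,0.001,0,-7.4,-0.2,0,1,0.004,0.001,0,-7.4,-0.2,3,1,0.004,0.001,0,-7.4,-0.2,5,1,0.004,0.001,0,-7.4,-0.2,6.4,1,0.004,0.001,0,-7.4,-0.2,6.4,1,0.004,0.001,0,-7.4,-0.2,6.4,1]

```text
time: 7.9
tool_pos: [0.5581, -0.225, 0.0141]
ee_rot: [-3.137, -0.002, 1.488]
wrist_force: [0.3, -0.3, -0.1]
width: 0.0332
finger_force: 0.0
```

Emit:
move_arm:
  deltas: [0,0,0,0,0,0,1,0,0,0,0,0,0,1]

```text
time: 8.1
tool_pos: [0.5592, -0.2259, 0.0159]
ee_rot: [-3.14, -0.0, 1.488]
wrist_force: [-1.5, 0.3, -0.4]
width: 0.0175
finger_force: 0.0
```

Emit:
move_arm:
  deltas: [0,0,0,0,0,0,1,0,0,0,0,0,0,1,0,0,0,1,0,0,1,0,0,0,2,0,0,1,0,0,0,2.5,0,0,1,0,0,0,3,0,0,1,0,0,0,3.5,0,0,1,0,0,0,4,0,0,1]

```text
time: 8.9
tool_pos: [0.5615, -0.1855, 0.0144]
ee_rot: [-3.138, -0.001, 1.488]
wrist_force: [0.3, -1.4, -1.0]
width: 0.0004
finger_force: 0.7
```

Emit:
move_arm:
  deltas: [0,0,0,0.8,0,0,1,0,0,0,1.6,0,0,1,0,0,0,2.4,0,0,1,0,0,0,3.2,0,0,1,0,0,0,3.2,0,0,1]

```text
time: 9.4
tool_pos: [0.5654, -0.1551, 0.0154]
ee_rot: [-3.141, 0.003, 1.489]
wrist_force: [0.6, -6.3, -1.0]
width: 0.0004
finger_force: 2.9
```

Emit:
move_arm:
  deltas: [0,0,0,0.6,0,0,1,0,0,0,1.2,0,0,1,0,0,0,1.8,0,0,1,0,0,0,2.4,0,0,1,0,0,0,3,0,0,1]

```text
time: 9.9
tool_pos: [0.567, -0.1249, 0.0148]
ee_rot: [-3.139, 0.002, 1.487]
wrist_force: [0.2, -4.8, -1.1]
width: 0.0003
finger_force: 2.3
```

```bash
python3 - <<'E'
from h import *
s=snap('wrist','w6'); o=s['obs'];print(o['tool_pos'],o['ee_rot'],o['wrist_force'],o['width'])
cv2.imwrite('pics/c6.png',cv2.resize(s['image'][0:300,200:440,::-1],None,fx=2,fy=2))
E
```

```text
[ 0.56695661 -0.12486265  0.01478917] [-3.13854176e+00  1.60098883e-03  1.48743434e+00] [ 0.20198196 -4.80052375 -1.13185084] 0.00030039676493573224
```

View pics/c6.png

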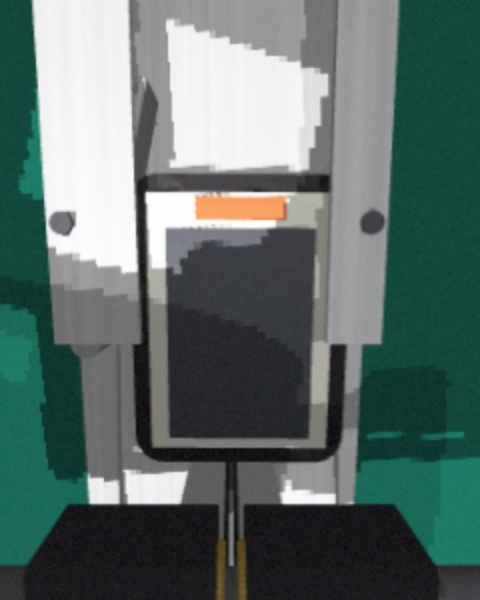

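Emit:
move_arm:
  deltas: [0,0,0,1,0,0,1,0,0,0,2,0,0,1,0,0,0,3,0,0,1,0,0,0,4,0,0,1,0,0,0,5,0,0,1,0,0,0,6,0,0,1,0,0,0,7,0,0,1]

```text
time: 10.65
tool_pos: [0.5727, -0.053, 0.0147]
ee_rot: [-3.138, -0.001, 1.488]
wrist_force: [1.5, -2.4, -0.6]
width: 0.0003
finger_force: 1.1
```

```bash
python3 - <<'E'
from h import *
th=1.488; D=np.array([[np.cos(th),np.sin(th)],[-np.sin(th),np.cos(th)]]); f=lambda p:(D@(np.array(p)[:2]-[.573,-.077])*1000).round(1)
t=load('t0')
for x in (80,90): print('buf',f(px(t,215+x/2.66,180+82/2.66,.03)))
s=snap('wrist','w7'); o=s['obs'];print(f(o['tool_pos']),o['tool_pos'][2],o['wrist_force'])
cv2.imwrite('pics/c7.png',cv2.resize(s['image'][0:300,200:440,::-1],None,fx=2,fy=2))
E
```

```text
buf [220.9  -1.6]
buf [211.   -2.2]
[23.9  2.2] 0.014689799613156678 [ 1.45114421 -2.40782172 -0.56516575]
```

View pics/c7.png

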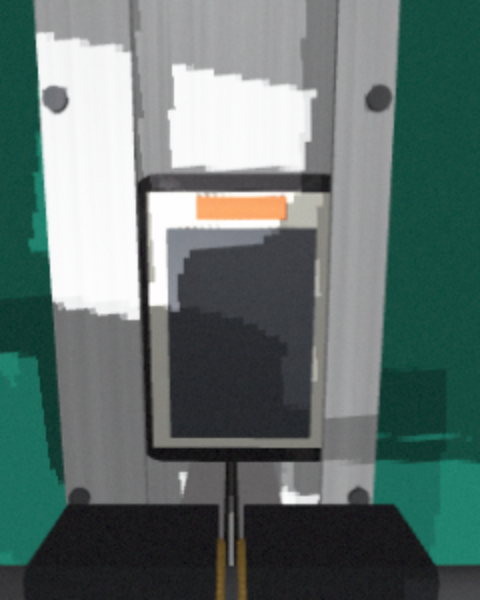

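Emit:
move_arm:
  deltas: [0,0,0,1,0,0,1,0,0,0,2,0,0,1,0,0,0,3,0,0,1,0,0,0,4,0,0,1,0,0,0,5,0,0,1,0,0,0,6,0,0,1,0,0,0,6,0,0,1]

```text
time: 11.4
tool_pos: [0.5774, 0.008, 0.0146]
ee_rot: [-3.137, -0.003, 1.489]
wrist_force: [-0.7, -0.5, -0.0]
width: 0.0005
finger_force: 0.0
```

```bash
python3 - <<'E'
from h import *
th=1.488; D=np.array([[np.cos(th),np.sin(th)],[-np.sin(th),np.cos(th)]]); f=lambda p:(D@(np.array(p)[:2]-[.573,-.077])*1000).round(1)
s=snap('wrist','w8'); o=s['obs'];print(f(o['tool_pos']),o['tool_pos'][2],o['wrist_force'])
for v in range(30,110,3):
    p=px(s,316,v); print(v,f(p),round(p[2],4),s['image'][v,316])
E
```

```text
[85.1  2.7] 0.0146237281038403 [-0.74793813 -0.5151271  -0.00369273]
30 [209.6   2. ] 0.0071 [161 161 163]
33 [207.6   2. ] 0.0084 [162 162 163]
36 [205.8   2. ] 0.009 [162 163 164]
39 [204.6   2. ] 0.0075 [157 160 161]
42 [203.   2.] 0.0076 [161 161 163]
45 [201.4   2. ] 0.0075 [162 161 164]
48 [200.   2.] 0.0064 [160 159 161]
51 [198.   2.] 0.0079 [243 244 244]
54 [196.3   2. ] 0.0079 [250 250 250]
57 [194.6   1.9] 0.0085 [250 251 251]
60 [193.    1.9] 0.008 [250 250 251]
63 [191.3   1.9] 0.0084 [250 251 251]
66 [189.7   1.9] 0.0081 [250 251 251]
69 [188.1   1.9] 0.0075 [250 251 251]
72 [186.3   1.9] 0.0085 [251 251 251]
75 [184.8   1.9] 0.0072 [251 251 251]
78 [183.    1.9] 0.0082 [251 251 251]
81 [181.3   1.9] 0.008 [251 251 252]
84 [179.4   1.9] 0.0091 [153 155 157]
87 [174.7   1.9] 0.0303 [76 73 76]
90 [173.1   1.8] 0.0307 [74 71 75]
93 [171.8   1.9] 0.0292 [72 69 72]
96 [169.8   1.8] 0.0332 [253 242 230]
99 [168.4   1.8] 0.0321 [251 168 107]
102 [166.9   1.8] 0.0318 [252 170 108]
105 [165.4   1.8] 0.0316 [252 170 109]
108 [163.9   1.8] 0.0316 [254 243 231]
```

```bash
python3 - <<'E'
from h import *
th=1.488; D=np.array([[np.cos(th),np.sin(th)],[-np.sin(th),np.cos(th)]]); f=lambda p:(D@(np.array(p)[:2]-[.573,-.077])*1000).round(1)
s=load('w8')
for v in range(0,33,2):
    p=px(s,316,v); print(v,f(p),round(p[2],4),s['image'][v,316])
E
```

```text
0 [216.3   1.9] 0.0302 [18 21 17]
2 [216.3   1.9] 0.028 [26 18 17]
4 [216.6   1.9] 0.0247 [21 18 16]
6 [216.5   1.9] 0.0225 [13 16  8]
8 [216.1   1.9] 0.0209 [19 21 17]
10 [216.1   2. ] 0.0183 [24 24 25]
12 [215.8   2. ] 0.0163 [23 19 15]
14 [216.6   2. ] 0.0114 [21 21 20]
16 [216.8   2. ] 0.0078 [148 147 148]
18 [215.3   2. ] 0.0092 [162 161 162]
20 [214.4   2. ] 0.0088 [160 161 161]
22 [213.5   2. ] 0.0082 [161 162 163]
24 [212.7   2. ] 0.0075 [159 161 159]
26 [211.5   2. ] 0.0079 [160 162 163]
28 [210.8   2. ] 0.0067 [159 161 161]
30 [209.6   2. ] 0.0071 [161 161 163]
32 [208.5   2. ] 0.0072 [161 161 161]
```

Emit:
move_arm:
  deltas: [0,0,0,1,0,0,1,0,0,0,2,0,0,1,0,0,0,2.6,0,0,1,0,0,0,3,0,0,1,0,0,0,3.3,0,0,1,0,0,0,3.4,0,0,1,0,0,0,3.4,0,0,1]

```text
time: 12.15
tool_pos: [0.5803, 0.0399, 0.0147]
ee_rot: [-3.138, -0.002, 1.488]
wrist_force: [-0.1, 0.0, 0.5]
width: 0.0003
finger_force: 0.0
```

Emit:
move_arm:
  deltas: [0,0,0,0.1,0,0,1,0,0,0,0.2,0,0,1,0,0,0,0.2,0,0,1]

```text
time: 12.45
tool_pos: [0.5805, 0.0414, 0.0148]
ee_rot: [-3.138, -0.001, 1.488]
wrist_force: [-0.6, -1.9, -1.2]
width: 0.0006
finger_force: 0.7
```

Emit:
move_arm:
  deltas: [0,0,0,0.1,0,0,1,0,0,0,0.15,0,0,1,0,0,0,0.15,0,0,1]

```text
time: 12.75
tool_pos: [0.5806, 0.043, 0.0148]
ee_rot: [-3.138, -0.001, 1.488]
wrist_force: [-0.3, -0.3, 1.0]
width: 0.0008
finger_force: 0.7
```

Emit:
move_arm:
  deltas: [0,0,0,0.1,0,0,1,0,0,0,0.15,0,0,1,0,0,0,0.15,0,0,1]

```text
time: 13.05
tool_pos: [0.5807, 0.0446, 0.0148]
ee_rot: [-3.138, -0.001, 1.488]
wrist_force: [0.5, -0.9, -0.1]
width: 0.0005
finger_force: 0.6
```

Emit:
move_arm:
  deltas: [0,0,0,0.1,0,0,1,0,0,0,0.15,0,0,1,0,0,0,0.15,0,0,1]

```text
time: 13.35
tool_pos: [0.5809, 0.0461, 0.0148]
ee_rot: [-3.138, -0.001, 1.488]
wrist_force: [-0.2, -0.5, -0.6]
width: 0.0005
finger_force: 0.6
```

Emit:
move_arm:
  deltas: [0,0,0,0.1,0,0,1,0,0,0,0.15,0,0,1,0,0,0,0.15,0,0,1]

```text
time: 13.65
tool_pos: [0.581, 0.0476, 0.0147]
ee_rot: [-3.138, -0.001, 1.488]
wrist_force: [0.6, -1.8, -0.8]
width: 0.0003
finger_force: 0.7
```

Emit:
move_arm:
  deltas: [0,0,0,0.1,0,0,1,0,0,0,0.1,0,0,1]

```text
time: 13.85
tool_pos: [0.5811, 0.0486, 0.0148]
ee_rot: [-3.138, -0.001, 1.488]
wrist_force: [-0.3, -1.1, -0.3]
width: 0.0005
finger_force: 0.6
```

Emit:
move_arm:
  deltas: [0,0,0,0.1,0,0,1,0,0,0,0.12,0,0,1]

```text
time: 14.05
tool_pos: [0.5812, 0.0495, 0.0148]
ee_rot: [-3.138, -0.001, 1.488]
wrist_force: [-0.5, -2.4, 0.5]
width: -0.0
finger_force: 1.3
```

Emit:
move_arm:
  deltas: [0,0,0,0.1,0,0,1,0,0,0,0.12,0,0,1]

```text
time: 14.25
tool_pos: [0.5813, 0.0501, 0.0148]
ee_rot: [-3.138, 0.0, 1.488]
wrist_force: [-1.0, -4.6, 0.4]
width: 0.0003
finger_force: 2.3
```

Emit:
move_arm:
  deltas: [0,0,0,0.1,0,0,1,0,0,0,0.12,0,0,1,0,0,0,0.12,0,0,1]

```text
time: 14.55
tool_pos: [0.5813, 0.0508, 0.0148]
ee_rot: [-3.138, 0.001, 1.488]
wrist_force: [-0.7, -5.8, -0.2]
width: 0.0005
finger_force: 2.9
```

Emit:
move_arm:
  deltas: [0,0,0,0.1,0,0,1,0,0,0,0.15,0,0,1,0,0,0,0.15,0,0,1]

```text
time: 14.85
tool_pos: [0.5814, 0.0514, 0.0148]
ee_rot: [-3.138, 0.003, 1.487]
wrist_force: [-0.6, -7.4, 0.5]
width: 0.0003
finger_force: 3.9
```

Force is about 7.5 to 8 N, so the buffer is pressed about 2.3 mm. A touch more, then hold.

Emit:
move_arm:
  deltas: [0,0,0,0.08,0,0,1,0,0,0,0.08,0,0,1,0,0,0,0.08,0,0,1,0,0,0,0.08,0,0,1,0,0,0,0.08,0,0,1,0,0,0,0.08,0,0,1]

```text
time: 15.45
tool_pos: [0.5814, 0.0517, 0.0148]
ee_rot: [-3.137, 0.004, 1.487]
wrist_force: [-0.9, -8.5, 0.6]
width: 0.0004
finger_force: 4.4
```

Emit:
move_arm:
  deltas: [0,0,0,-0.3,0,0,1,0,0,0,-0.7,0,0,1,0,0,0,-1.2,0,0,1,0,0,0,-1.2,0,0,1]

```text
time: 15.85
tool_pos: [0.5806, 0.0426, 0.0148]
ee_rot: [-3.138, -0.002, 1.487]
wrist_force: [-0.4, -0.9, 0.9]
width: 0.0005
finger_force: 0.0
```

Emit:
move_arm:
  deltas: [0,0,0,0,0,-2,1,0,0,0,0,0,-4,1,0,0,0,0,0,-7,1,0,0,0,0,0,-11,1,0,0,0,0,0,-15,1,0,0,0,0,0,-15,1,0,0,0,0,0,-15,1]

```text
time: 16.55
tool_pos: [0.5818, 0.0427, 0.1662]
ee_rot: [-3.141, -0.002, 1.488]
wrist_force: [-0.4, -0.1, -0.7]
width: 0.0003
finger_force: 0.0
```

```bash
python3 - <<'E'
from h import *
th=1.488; D=np.array([[np.cos(th),np.sin(th)],[-np.sin(th),np.cos(th)]]); f=lambda p:(D@(np.array(p)[:2]-[.573,-.077])*1000).round(1)
s=snap('wrist','w9'); o=s['obs'];print(f(o['tool_pos']),o['tool_pos'],o['wrist_force'])
t=snap('top','t9')
f0=load('t0')
for x in (-2,2,20,60,100,120,130,140,170,200,210,215):
    w=np.array([.573,-.077])+D.T@np.array([x/1000,.0])
    # search pixel in wrist/top whose depth point matches
    best=[]
    for s_,nm in ((s,'w'),(t,'t')):
        T=np.linalg.inv(campose(s_)); p=T[:3,:3]@[w[0],w[1],.03]+T[:3,3]
        F=200/np.tan(np.radians(s_['fov_y'])/2); u,v=cv2.projectPoints(np.array([[p[0],-p[1],-p[2]]]),np.zeros(3),np.zeros(3),np.array([[F,0,s_['cx']],[0,F,s_['cy']],[0,0,1]]),np.array(s_['D'],float))[0][0,0]
        if 0<=u<639 and 0<=v<399 and p[2]<0:
            q=px(s_,u,v); best+= [nm,(int(u),int(v)),q[2].round(3),s_['image'][int(v),int(u)].tolist()]
    print(x,best)
E
```

```text
[120.    1.1] [0.58181647 0.04269886 0.16617055] [-0.40037839 -0.1048164  -0.69037445]
-2 ['w', (315, 293), np.float64(0.279), [56, 58, 57], 't', (329, 216), np.float64(0.038), [168, 169, 170]]
2 ['w', (315, 290), np.float64(0.279), [53, 54, 53], 't', (328, 216), np.float64(0.007), [175, 176, 177]]
20 ['w', (315, 277), np.float64(0.224), [144, 144, 145], 't', (321, 216), np.float64(0.009), [231, 232, 233]]
60 ['w', (316, 245), np.float64(0.201), [71, 70, 72], 't', (306, 215), np.float64(0.009), [230, 231, 232]]
100 ['w', (316, 211), np.float64(0.007), [239, 239, 240], 't', (290, 214), np.float64(0.526), [49, 71, 70]]
120 ['w', (316, 194), np.float64(0.008), [240, 240, 241], 't', (283, 213), np.float64(0.558), [94, 131, 132]]
130 ['w', (316, 185), np.float64(0.007), [252, 252, 252], 't', (279, 213), np.float64(0.555), [77, 109, 110]]
140 ['w', (316, 175), np.float64(0.031), [81, 77, 80], 't', (275, 213), np.float64(0.533), [56, 83, 83]]
170 ['w', (316, 147), np.float64(0.033), [63, 64, 69], 't', (264, 212), np.float64(0.535), [59, 87, 87]]
200 ['w', (316, 118), np.float64(0.032), [65, 67, 69], 't', (252, 211), np.float64(0.535), [61, 90, 90]]
210 ['w', (316, 108), np.float64(0.033), [249, 177, 127], 't', (249, 211), np.float64(0.536), [61, 90, 89]]
215 ['w', (316, 103), np.float64(0.029), [78, 72, 75], 't', (247, 211), np.float64(0.534), [60, 90, 89]]
```

```bash
python3 - <<'E'
from h import *
a,b=load('t0'),load('t9'); d=np.abs(a['image'].astype(int)-b['image']).max(2)[196:242,318:345]
print(d.max(), (d>40).sum(), robot.get_obs()['time']); print(a['image'][206:234:3,326:334,0]); print(b['image'][206:234:3,326:334,0])
E
```

```text
6 0 16.65
[[227 225 222 222 222 226 228 228]
 [218 191 149 136 170 213 228 231]
 [224 205 166 149 169 205 224 229]
 [225 207 169 156 173 204 224 230]
 [226 211 179 186 212 223 229 232]
 [226 210 177 188 221 231 233 233]
 [186 174 163 179 213 227 231 231]
 [233 233 232 228 226 228 230 231]
 [236 236 233 225 214 211 217 225]
 [227 226 224 221 220 221 223 224]]
[[230 227 225 224 226 228 230 230]
 [221 195 153 139 174 215 230 234]
 [226 210 170 151 172 210 226 232]
 [227 212 173 159 178 209 227 233]
 [229 215 183 190 215 225 231 234]
 [229 214 181 192 223 233 235 235]
 [190 178 166 183 216 229 233 234]
 [236 236 235 231 229 231 233 234]
 [238 238 235 227 217 214 220 228]
 [229 228 227 224 222 224 225 227]]
```

The flap area looks the same as in the first top picture, so it is shut.

```bash
python3 -c "
from bench import robot
print(robot.close_job())"
```

```text
the job is handed in; nothing more can be done
None
```

I handed the job in at about 16.7 s: the carrier is fully home against the buffer (held at about 8 N, roughly 2.5 mm), the arm is lifted clear and the flap is shut, but no verdict came back, and I viewed 11 pictures, one over the limit of 10.

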